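# Seat a filter tube in a push-fit collet

## Task

Take the orange-banded filter tube out of its parking stand and push its plain metal end down into the blue-collared push-fit collet on the gas manifold, on past the dragging seal until it stands firmly on the stop at the bottom. Hold it pressed home there for about half a second, firmly enough to be sure it is the stop and not just the seal (a total push of about 18 N), easing off any sideways jamming and never pushing harder than 24 N. Then let go and leave the tube fully home, without disturbing the vial, the glass dish or the weight.

Things in the scene. Friction and masses are not known exactly. Their poses are not given: they have to be found in the camera images.
- filter_tube: Loose rigid round tube, 110 mm long, 16 mm diameter, 50 to 80 g: aluminium lower 40 mm with chamfered foot, orange from 40 to 85 mm, aluminium to 100 mm, black 19 mm wide cap above. Origin at the centre of the lower end face, z towards the cap. Starts upright in the stand's middle hole, lower end 10 mm above the worktop. Grasp it 72 to 90 mm above the lower end.
- tube_end (a point): Centre of the lower end face of the filter tube: the end that goes into the collet (same as the origin of filter_tube).
- stand: White parking stand, fixed, 45 x 120 x 36 mm, origin at the centre of its underside, long side along its y. Three holes of 18 mm diameter, 26 mm deep, in a row along y, 38 mm apart; the tube stands in the middle one. Stand and manifold may change sides (left or right of the robot).
- manifold: Gas manifold, fixed: 110 x 80 mm aluminium base plate, grey block, brass side barbs, and in its centre an upright steel fitting (34 mm wide) with a blue collar 31 mm wide whose open mouth looks straight up. Origin at the centre of the underside, z up; the bore lies on the z axis, mouth 80 mm above the worktop.
- collet_mouth (a point): Centre of the collet's mouth, level with the top of the blue collar. The mouth is 22 mm wide and narrows over 4 mm to the bore of 18 mm diameter (the tube is 16 mm). If the tube is held off the bore's axis its side rubs on the wall, which adds several N of drag: shift the hand the way the sideways force pushes. Standing in the bore the tube stays up by itself.
- seal_start (a point): On the bore's axis 12 mm below the mouth, inside: here the tube's end meets the seal. From there on the seal resists with a steady 8 N or so, all the way down to the stop. This first resistance is not the bottom.
- stop_highest (a point): On the bore's axis 24 mm below the mouth: the highest place the stop can have. The real stop lies 0 to 16 mm below this point, set differently every time and not measured: feel for it. Its stiff rubber face yields 1 mm per 12 N, on top of the seal's 8 N, and springs back when let go. Some 12 N in all, plus any rubbing, is needed to bear firmly on the stop; more than 24 N in all harms the fitting.
- vial: Bystander, loose: sample vial with white ribbed cap, 22 mm diameter, 52 mm high, origin at the centre of its underside.
- petri: Bystander, loose: low glass dish, 59 mm diameter, 14 mm high, origin at the centre of its underside.
- test_weight: Bystander, loose: brass knob weight, 20 mm diameter, 30 mm high, origin at the centre of its underside.

How it is judged:
By the outcome, as a careful person would: the job done as asked, in the order asked, and still so for the second after the job is handed in, with the robot touching nothing.
It also fails if it takes over 61 s, if anything falls off the work surface, if the arm or the gripper's body presses on something with over 40 N, if the wrist force passes 120 N, or if a joint passes its speed limit or range.

## Robot

A 7-joint arm with a two-finger parallel gripper is mounted at the origin on a cart in front of the work surface, level with it; the furniture and walls round the work are solid. World frame = base frame: x ahead of the robot, y to its left, z up, the work surface at z = 0. Lengths are in m, angles in rad, forces in N, time in s.
With the tool pointing down it reaches from about 0.4 to 0.85 m from the base axis. Payload 10.4 kg.
Tool frame: the origin (TCP) lies midway between the tips of the shut fingers; the grasp point (between the pads) lies 19 mm behind it (tcp_to_grasp is the distance from the TCP to the grasp point, in m); z points along the fingers, y is the line along which they close (so a half turn about z gives the same grasp; the last joint's range is limited). The gripper opens to 87 mm and grips with 3 to 60 N. Pads are 19 mm wide; open, the fingers measure 117 mm over their backs; the gripper's body (75 mm by 190 mm) begins 51 mm behind the grasp point.
Start: joints at [1.252, 0.332, -0.065, 1.46, 0.022, 1.35, -0.088], TCP at [0.182, -0.598, 0.223] pointing down, gripper open.
Joint ranges: [-2.6, 2.6], [-0.5, 2.12], [-1.47, 1.34], [0.16, 2.42], [-1.27, 4.41], [0.06, 2.06], [-2.6, 2.6]. Speed limits (rad/s): [2.22, 2.22, 2.79, 2.79, 3.14, 3.14, 3.14].

## Interface

Orientations are given as a unit quaternion [w, x, y, z].
In Python, from cell import observe, camera, close_job, tcp_to_grasp gives the robot as it stands. The module is installed in compiled form; this text tells all that it offers.
- The arm moves only by the shell command python3 -m pendant 'ROWS' [OPENING] [FORCE]. ROWS is one flat JSON list of numbers that holds 1 to 12 rows one after another, with no inner brackets; each row has 6 numbers: dx, dy, dz in m, then a rotation vector rx, ry, rz in rad; each row is the pose to reach, as a shift and turn from the pose commanded when the command began, along the tool's axes at that moment; what a row does not reach only later rows make up. A row lasts 1/12 s, in which the tool goes at most 0.0417 m and 0.125 rad, less where a joint would pass 70% of its speed; a pose out of reach is approached as far as the arm can. OPENING is the finger opening in m, set as the command begins (- or left out keeps the last). The fingers move at their own pace and stop on an object; FORCE is the grip in N (left out, the last holds). Time passes only in rows, so rows that do not move let the fingers close. It prints the time, the measured TCP pose, the force, the opening and the grip force at its end. Input that does not fit is refused with a message, and nothing moves.
- observe(): the state, without advancing time (a new reading comes with each control period).
- camera(name): name is "scene" or "top"; returns a dict with "pixels" (384x512x3 uint8, red, green, blue), "camera_matrix" (3x3 intrinsics, pixels), "R" (3x3) and "t" (3): a world point X has camera coordinates R X + t. Camera axes: x right, y down, z forward; pixel columns grow to the right and rows downward; lengths in m; the calibration is good to about 2 mm. A picture is of the moment at which its call begins. There is no depth.
- close_job(): hands the job in; it is judged then, once.
The state is a dict: "clock": time; "q": joint angles; "joint_vel": joint speeds; "tau": joint torques, N m; "tool_pos": TCP position; "ee_rot": TCP orientation; "contact_force": force on the tool from outside, world axes, zero at the start; "moment": the same for the moment, N m; "finger_gap": finger opening in m; "gripper_force": force on a finger pad.
Only numpy, scipy, OpenCV 4.12 (cv2) and the standard library are available. Lean on these libraries where they do the work, as an engineer would, in place of code of your own. Each camera call takes 0.05 s, during which the arm holds its last target. There are 200 camera calls.

## Working session

There is one attempt and no reset: what is moved stays moved. The work goes in short steps, Python scripts to look and compute and a shell command to move; the robot and the scene stay as the last step left them, time stands still between calls to the robot, and variables do not carry over. Pictures are saved under pics/ and viewed, at most 10 in all, crops included, and the job is handed in when it is done.

```bash
mkdir -p pics
python3 - <<'E'
from cell import observe,camera,tcp_to_grasp
import cv2,numpy as np
print(tcp_to_grasp); o=observe()
for k,v in o.items(): print(k,np.round(v,4))
for n in("scene","top"):
    c=camera(n); cv2.imwrite(f"pics/{n}0.png",c["pixels"][:,:,::-1]); np.savez(f"{n}0.npz",**c)
    print(n,np.round(c["camera_matrix"],1).tolist(),np.round(-c["R"].T@c["t"],3),np.round(c["R"],3).tolist())
E
```

```text
0.0187
clock 0.0
q [ 1.2524  0.3329 -0.0647  1.461   0.0216  1.3498 -0.0885]
joint_vel [ 0.0006 -0.0007 -0.0005  0.0002  0.0011 -0.0001 -0.0009]
tau [ 1.60000e-03 -6.23238e+01  2.54000e-02 -3.89887e+01 -6.12000e-02
  4.00000e-02  2.00000e-04]
tool_pos [ 0.1821 -0.5975  0.2217]
ee_rot [-7.000e-04  9.891e-01  1.474e-01 -1.000e-04]
contact_force [-0.2042  0.2896 -0.3286]
moment [-0.0131  0.0009  0.0438]
gripper_force 0.0
finger_gap 0.0867
scene [[498.4, 0.0, 257.9], [0.0, 498.4, 195.4], [0.0, 0.0, 1.0]] [0.021 0.82  0.64 ] [[-0.876, -0.482, 0.007], [-0.248, 0.438, -0.864], [0.414, -0.759, -0.503]]
top [[389.7, 0.0, 257.0], [0.0, 389.7, 190.4], [0.0, 0.0, 1.0]] [0.297 0.008 1.039] [[-0.015, -1.0, -0.002], [-0.985, 0.015, -0.171], [0.171, -0.0, -0.985]]
```

View pics/scene0.png

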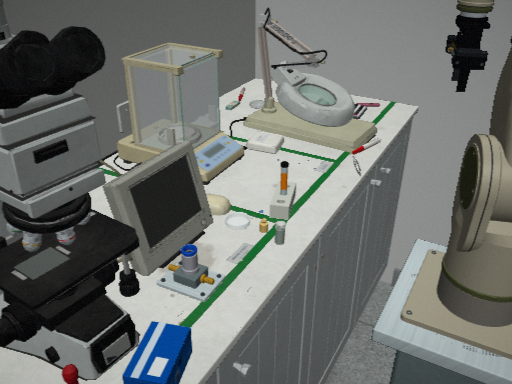

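View pics/top0.png

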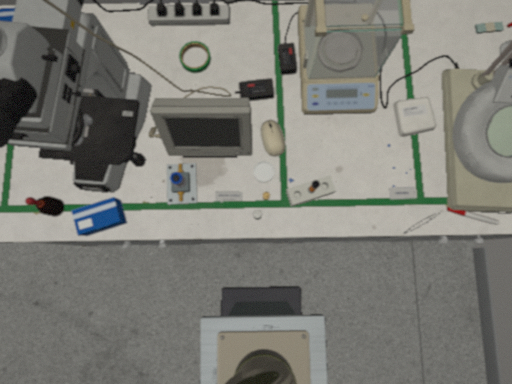

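The scene view shows the tube (orange around 284,182) in its stand, the blue collar at (190,252), the dish at (237,222), the weight at (263,226) and the vial at (280,232). In the top view the cap is at about (315,185), the collar at (179,180), the dish at (263,171), the weight at (266,196) and the vial at (257,215). Next I'll look at crops and colour masks.

```bash
cat > h.py <<'E'
import numpy as np,cv2
def load(n): return dict(np.load(n+".npz"))
def ray(c,uv):
    d=c["R"].T@np.linalg.inv(c["camera_matrix"])@[uv[0],uv[1],1.]
    return -c["R"].T@c["t"],d/np.linalg.norm(d)
def plane(c,uv,z):
    o,d=ray(c,uv); return o+d*(z-o[2])/d[2]
def tri(c1,u1,c2,u2):
    o1,d1=ray(c1,u1);o2,d2=ray(c2,u2)
    s=np.linalg.lstsq(np.c_[d1,-d2],o2-o1,rcond=None)[0]
    a,b=o1+s[0]*d1,o2+s[1]*d2
    return (a+b)/2,np.linalg.norm(a-b)
def proj(c,X):
    p=c["camera_matrix"]@(c["R"]@X+c["t"]); return p[:2]/p[2]
def blobs(c,lo,hi,box,amin=8):
    u0,v0,u1,v1=box; m=cv2.inRange(cv2.cvtColor(c["pixels"],cv2.COLOR_RGB2HSV),lo,hi)
    k=np.zeros_like(m);k[v0:v1,u0:u1]=m[v0:v1,u0:u1]
    n,l,s,ce=cv2.connectedComponentsWithStats(k)
    return [(s[i].tolist(),ce[i].round(1).tolist()) for i in range(1,n) if s[i][4]>=amin],k
E
python3 - <<'E'
from h import *
S,T=load("scene0"),load("top0")
print("orange",blobs(S,(5,150,100),(22,255,255),(265,150,305,220))[0],blobs(T,(5,150,60),(22,255,255),(290,170,345,205))[0])
print("black",blobs(S,(0,0,0),(180,255,60),(265,150,305,220))[0],blobs(T,(0,0,0),(180,255,60),(290,170,345,205))[0])
print("blue",blobs(S,(105,120,40),(125,255,255),(170,235,215,275))[0],blobs(T,(105,120,40),(125,255,255),(165,160,200,200))[0])
def cr(c,b): 
    u0,v0,u1,v1=b; return cv2.resize(c["pixels"][v0:v1,u0:u1,::-1],(400,300),interpolation=cv2.INTER_CUBIC)
a=np.vstack([np.hstack([cr(S,(170,235,218,271)),cr(S,(260,155,316,197))]),np.hstack([cr(T,(160,160,200,190)),cr(T,(295,172,335,202))])])
cv2.imwrite("pics/crop.png",a)
E
```

```text
orange [([281, 173, 6, 17, 99], [283.5, 180.9])] [([310, 188, 4, 3, 9], [311.3, 188.9])]
black [([281, 161, 7, 7, 39], [284.2, 164.2])] [([313, 181, 6, 7, 28], [315.2, 184.1])]
blue [([181, 244, 16, 13, 150], [188.6, 249.9])] [([171, 173, 11, 11, 73], [176.2, 177.9])]
```

View pics/crop.png

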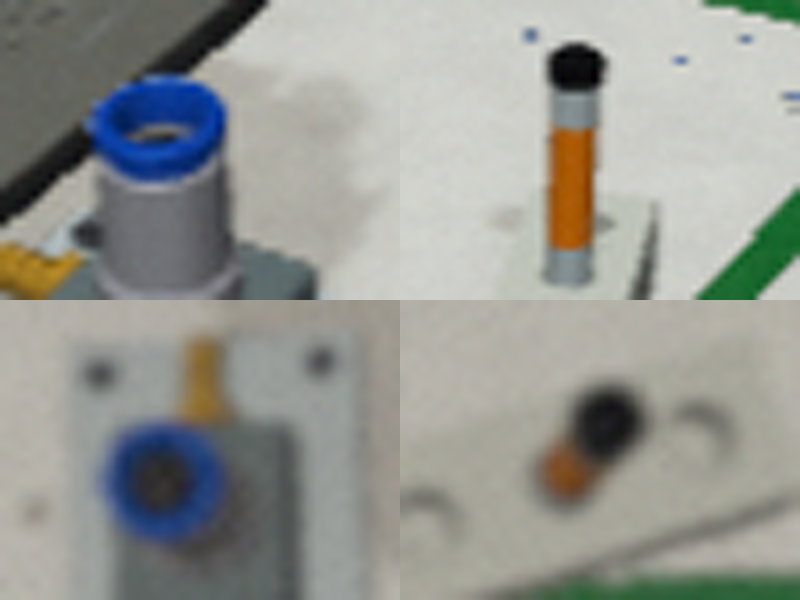

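The crop shows the collar rim centre near scene (188.8,248) and top (176,178), and the cap top near scene (284.3,162.8) and top (315.6,183.5). I'll triangulate these.

Run:
```python
from h import *
S,T=load("scene0"),load("top0"); r=lambda x:np.round(x,4)
p=lambda n,a,b:print(n,*map(r,tri(S,a,T,b)))
p("collar",(188.8,247.9),(175.9,177.8))
p("captop(120)",(284.1,162.7),(315.5,183.5))
# tube vertical: axis from the scene orange, at heights 72.5+10 mid-orange
for n,z,u in(("collar T",.08,(175.9,177.8)),("cap T",.115,(315.2,184.0))): print(n,r(plane(T,u,z)))
for n,z,u in(("collar S",.08,(188.8,247.9)),("orange mid S",.0725,(283.5,180.9)),("cap mid S",.115,(284.2,164.2))): print(n,r(plane(S,u,z)))
# stand holes (outer) in top crop
a=plane(T,(297.5,193.0),.036);b=plane(T,(329.7,184.3),.036);print("holes",r(a),r(b),r((a+b)/2),np.linalg.norm(a-b))
for n,u,z in(("vial",(257,215),.05),("petri",(263,171),.01),("weight",(266,196),.03),("stand corners",(288,203),.036),("",(334,190),.036),("monitor base",(250,150),.0)):print(n,r(plane(T,u,z)))
```

```text
collar [0.4994 0.2116 0.0786] 0.0016
captop(120) [ 0.4715 -0.1335  0.1159] 0.0007
collar T [0.4984 0.2109 0.08  ]
cap T [ 0.4707 -0.1328  0.115 ]
collar S [0.4991 0.2132 0.08  ]
orange mid S [ 0.4667 -0.1248  0.0725]
cap mid S [ 0.4682 -0.1283  0.115 ]
holes [ 0.4624 -0.0978  0.036 ] [ 0.4842 -0.1827  0.036 ] [ 0.4733 -0.1402  0.036 ] 0.08773991883623627
vial [0.4049 0.0087 0.05  ]
petri [ 0.5283 -0.0093  0.01  ]
weight [ 0.4567 -0.0156  0.03  ]
stand corners [ 0.4365 -0.0723  0.036 ]
 [ 0.4689 -0.1933  0.036 ]
monitor base [0.5903 0.0254 0.    ]
```

Run:
```python
from h import *
S,T=load("scene0"),load("top0"); r=lambda x:np.round(x,3)
for n,a,b in(("BL",(150,275),(155,155)),("BR",(210,240),(250,155)),("TL",(107,182),(157,98)),("TR",(190,143),(248,98))): print(n,*map(r,tri(S,a,T,b)))
print("lamp base", r(plane(T,(446,210),.03)), "lamp ring", r(plane(T,(455,140),.15)))
from scipy.spatial.transform import Rotation as Ro
from cell import observe
o=observe();R=Ro.from_quat(o["ee_rot"],scalar_first=True).as_matrix();print(r(R))
for w in((.30,-.36,.223),(.47,-.131,.18)): print(r(R.T@(np.array(w)-o["tool_pos"])))
```

```text
BL [0.561 0.272 0.035] 0.019
BR [ 0.586  0.025 -0.047] 0.006
TL [0.664 0.235 0.188] 0.002
TR [0.644 0.019 0.193] 0.03
lamp base [ 0.413 -0.483  0.03 ] lamp ring [ 0.565 -0.462  0.15 ]
[[ 0.957  0.292 -0.   ]
 [ 0.292 -0.957  0.001]
 [-0.    -0.001 -1.   ]]
[ 0.182 -0.193 -0.001]
[ 0.411 -0.362  0.042]
```

```bash
python3 -m pendant '[0.03,-0.03,0,0,0,0.1,0.06,-0.06,0,0,0,0.2,0.09,-0.09,0,0,0,0.296,0.12,-0.12,0,0,0,0.296,0.15,-0.16,0,0,0,0.296,0.18,-0.19,0,0,0,0.296,0.21,-0.21,0,0,0,0.296,0.24,-0.23,0,0,0,0.296,0.27,-0.25,0,0,0,0.296,0.30,-0.28,0,0,0,0.296,0.33,-0.30,0,0,0,0.296,0.36,-0.32,0,0,0,0.296]' 0.087
python3 -m pendant '[0.02,-0.03,0,0,0,0,0.02,-0.03,0,0,0,0]'
```

```text
clock: 1.1
tool_pos: [0.4339, -0.1848, 0.2226]
ee_rot: [0.0, 1.0, 0.0, 0.0]
contact_force: [0.4, -1.4, -0.1]
finger_gap: 0.087
gripper_force: 0.0
clock: 1.27
tool_pos: [0.4564, -0.1499, 0.2226]
ee_rot: [-0.001, 1.0, 0.004, 0.001]
contact_force: [0.0, 0.9, 0.1]
finger_gap: 0.0871
gripper_force: 0.0
```

```bash
python3 -m pendant '[0.01,-0.01,0.03,0,0,0,0.01,-0.015,0.05,0,0,0,0.01,-0.015,0.05,0,0,0,0.01,-0.015,0.05,0,0,0]'
python3 - <<'E'
from h import *
from cell import camera,observe
for n in("scene","top"):
    c=camera(n); np.savez(f"{n}1.npz",**c); cv2.imwrite(f"pics/{n}1.png",c["pixels"][:,:,::-1])
print(observe()["tool_pos"],observe()["ee_rot"])
S,T=load("scene1"),load("top1")
def cr(c,b): 
    u0,v0,u1,v1=b; return cv2.resize(c["pixels"][v0:v1,u0:u1,::-1],(400,300),interpolation=cv2.INTER_CUBIC)
cv2.imwrite("pics/crop1.png",np.hstack([cr(S,(240,90,368,186)),cr(T,(275,150,355,210))]))
E
```

```text
clock: 1.6
tool_pos: [0.4626, -0.1417, 0.1721]
ee_rot: [-0.0, 1.0, 0.0, -0.001]
contact_force: [0.3, -1.3, 0.9]
finger_gap: 0.0869
gripper_force: 0.0
[ 0.46362698 -0.14259127  0.17378501] [ 3.34401458e-04  9.99999639e-01 -5.12928526e-04  5.88964030e-04]
```

View pics/crop1.png

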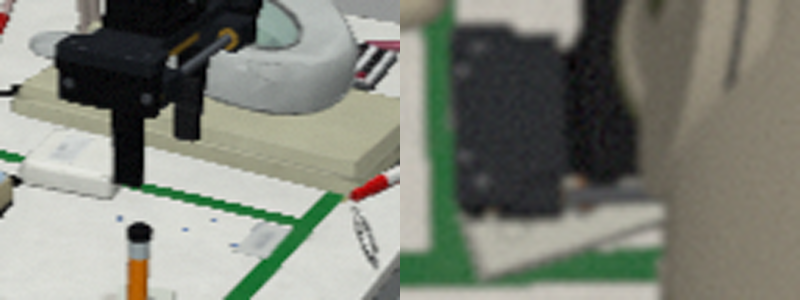

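The finger tips sit at scene (281,149) and (300,134), symmetric about the tube's plane. The cap is below them at (284,164). I'll shift and descend.

```bash
python3 -m pendant '[0.007,-0.012,0,0,0,0,0.007,-0.012,0.03,0,0,0,0.007,-0.012,0.06,0,0,0,0.007,-0.012,0.08,0,0,0,0.007,-0.012,0.095,0,0,0,0.007,-0.012,0.10,0,0,0,0.007,-0.012,0.10,0,0,0,0.007,-0.012,0.10,0,0,0]'
python3 - <<'E'
from h import *
from cell import camera,observe
for n in("scene","top"):
    c=camera(n); np.savez(f"{n}2.npz",**c)
print(observe()["tool_pos"])
S,T=load("scene2"),load("top2")
print(blobs(S,(5,150,100),(22,255,255),(265,150,305,220))[0])
def cr(c,b): 
    u0,v0,u1,v1=b; return cv2.resize(c["pixels"][v0:v1,u0:u1,::-1],(400,300),interpolation=cv2.INTER_CUBIC)
cv2.imwrite("pics/crop2.png",np.hstack([cr(S,(244,140,324,200)),cr(T,(275,150,355,210))]))
E
```

```text
clock: 2.37
tool_pos: [0.4711, -0.1304, 0.0739]
ee_rot: [0.0, 1.0, -0.0, 0.001]
contact_force: [0.1, -0.4, 0.4]
finger_gap: 0.087
gripper_force: 0.0
[ 0.4713299  -0.13028988  0.07410049]
[([281, 173, 6, 17, 99], [283.5, 180.9])]
```

View pics/crop2.png

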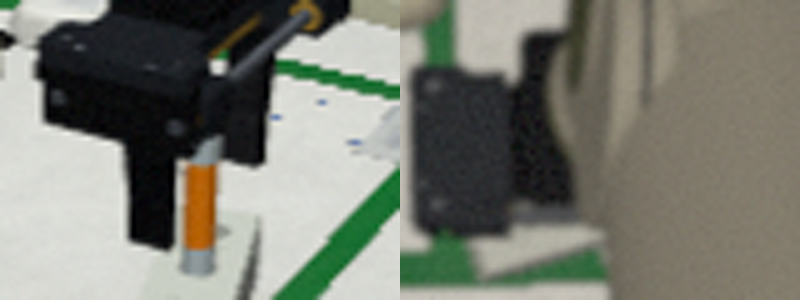

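Finger midpoint is about (283.7,180.7), right on the tube axis at (283.5,180.9). Closing.

```bash
python3 -m pendant '[0,0,0,0,0,0,0,0,0,0,0,0,0,0,0,0,0,0,0,0,0,0,0,0,0,0,0,0,0,0,0,0,0,0,0,0,0,0,0,0,0,0,0,0,0,0,0,0]' 0.0 55; python3 -c "
from cell import observe as o;s=o();print(s['moment'])"
```

```text
clock: 3.13
tool_pos: [0.4703, -0.1298, 0.0725]
ee_rot: [0.0, 1.0, -0.0, -0.0]
contact_force: [0.3, -1.3, 0.0]
finger_gap: 0.0415
gripper_force: 0.0
[ 0.05620549  0.02653708 -0.0498488 ]
```

```bash
python3 -m pendant '[0,0,0,0,0,0,0,0,0,0,0,0,0,0,0,0,0,0,0,0,0,0,0,0,0,0,0,0,0,0,0,0,0,0,0,0,0,0,0,0,0,0,0,0,0,0,0,0]'
```

```text
clock: 3.8
tool_pos: [0.4703, -0.1301, 0.0726]
ee_rot: [0.0, 1.0, -0.0, 0.0]
contact_force: [0.6, -2.7, -0.6]
finger_gap: 0.0165
gripper_force: 55.1
```

```bash
python3 -m pendant '[0,0,-0.01,0,0,0,0,0,-0.03,0,0,0,0,0,-0.05,0,0,0,0,0,-0.08,0,0,0,0,0,-0.11,0,0,0,0,0,-0.12,0,0,0,0,0,-0.12,0,0,0,0,0,-0.12,0,0,0]'
python3 - <<'E'
from h import *
from cell import camera,observe
c=camera("scene"); np.savez("scene3.npz",**c);o=observe();print(o["tool_pos"],o["contact_force"])
print(blobs(c,(5,150,100),(22,255,255),(200,60,360,220))[0], proj(c,o["tool_pos"]))
b=o["tool_pos"]; [print(round(z*1000),proj(c,b+[0,0,z]).round(1)) for z in(0,-.06,-.065,-.07)]
cv2.imwrite("pics/crop3.png",cv2.resize(c["pixels"][90:180,230:350,::-1],(800,600),interpolation=cv2.INTER_CUBIC))
E
```

```text
clock: 4.47
tool_pos: [0.4703, -0.1296, 0.1926]
ee_rot: [0.0, 1.0, -0.0, 0.0]
contact_force: [0.5, 1.0, -1.5]
finger_gap: 0.017
gripper_force: 55.0
[ 0.46975295 -0.12960063  0.19170773] [ 0.82147575  0.24688507 -1.55242925]
[([299, 96, 5, 6, 11], [301.6, 97.5]), ([287, 103, 7, 7, 16], [290.6, 105.2]), ([282, 137, 6, 7, 41], [284.5, 140.1])] [284.97754407 133.57005222]
0 [285.  133.6]
-60 [284.1 157.4]
-65 [284.  159.3]
-70 [284.  161.3]
```

View pics/crop3.png

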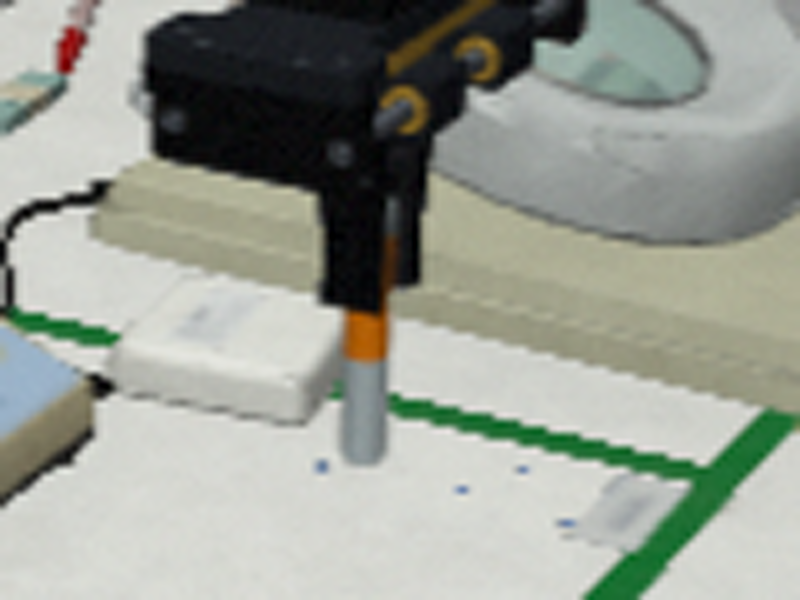

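The tube hangs straight. Its end is at about scene (284.1,158), which agrees with 62 mm below the TCP. Carrying it to hover over the collet.

```bash
python3 -m pendant '[0.002,-0.02,0,0,0,0,0.005,-0.05,0,0,0,0,0.008,-0.09,0,0,0,0,0.011,-0.13,0,0,0,0,0.014,-0.17,0,0,0,0,0.018,-0.21,0,0,0,0,0.021,-0.25,0,0,0,0,0.024,-0.29,0,0,0,0,0.027,-0.32,0,0,0,0,0.029,-0.335,0,0,0,0,0.029,-0.342,0,0,0,0,0.029,-0.342,0,0,0,0]'
python3 -m pendant '[0,0,0.015,0,0,0,0,0,0.03,0,0,0,0,0,0.03,0,0,0,0,0,0.03,0,0,0,0,0,0.03,0,0,0]'
python3 - <<'E'
from h import *
from cell import camera,observe
o=observe();print(o["tool_pos"],o["contact_force"],o["q"].__repr__())
for n in("scene","top"):
    c=camera(n); np.savez(f"{n}4.npz",**c)
S,T=load("scene4"),load("top4")
def cr(c,b): 
    u0,v0,u1,v1=b; return cv2.resize(c["pixels"][v0:v1,u0:u1,::-1],(400,600),interpolation=cv2.INTER_CUBIC)
cv2.imwrite("pics/crop4.png",np.hstack([cr(S,(170,212,210,272)),cr(T,(160,150,200,210))]))
for z in(0,-.062): print(proj(S,o["tool_pos"]+[0,0,z]).round(1),proj(T,o["tool_pos"]+[0,0,z]).round(1))
E
```

```text
clock: 5.52
tool_pos: [0.4982, 0.2135, 0.1911]
ee_rot: [-0.0, 1.0, 0.001, -0.001]
contact_force: [-0.5, -0.4, -0.6]
finger_gap: 0.017
gripper_force: 55.1
clock: 5.93
tool_pos: [0.4997, 0.2112, 0.163]
ee_rot: [0.0, 1.0, -0.001, 0.0]
contact_force: [0.8, 0.6, -0.4]
finger_gap: 0.0167
gripper_force: 55.1
[0.49968623 0.21121022 0.16302214] [ 0.8380205   0.59614274 -0.36826544] array([ 0.19686353,  0.28592549, -0.78900853,  1.72623536,  0.21532249,
        1.21871673, -2.21904623])
[186.3 210. ] [168.3 169.9]
[188.5 238.1] [174.  175.6]
```

View pics/crop4.png

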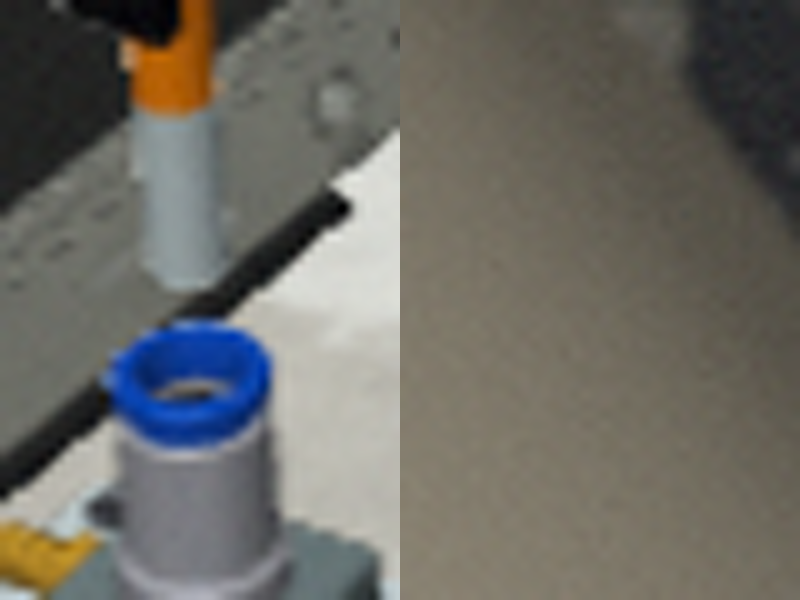

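Scene crop: the tube end face is centred near (188.15,238.35) and the collar rim near (188.5,248.3). The arm occludes the top view. Comparing the two at their heights, using a blue-rim ellipse too.

Run:
```python
from h import *
S=load("scene4");T=load("top0")
print(blobs(S,(105,120,40),(125,255,255),(170,230,215,275))[0])
e=plane(S,(188.15,238.35),.101);print("end",e)
for u in((188.5,248.3),(188.2,248.3),(188.5,247.8)):print("collar",plane(S,u,.08),"tri",tri(S,u,T,(175.9,177.8)))
c=np.array([.5,.211,.08]);th=np.linspace(0,2*np.pi,73)
q=np.array([proj(S,c+[.0155*np.cos(t),.0155*np.sin(t),0]) for t in th]);print(q.min(0),q.max(0),proj(S,c),proj(T,c))
_,k=blobs(T,(100,90,30),(130,255,255),(165,160,200,200));(p,r)=cv2.minEnclosingCircle(np.argwhere(k)[:,::-1].astype(np.float32));print(p,r)
```

```text
[([181, 244, 16, 13, 151], [188.6, 249.9])]
end [0.49982202 0.21203115 0.101     ]
collar [0.49887222 0.21449943 0.08      ] tri (array([0.49976455, 0.2118981 , 0.07771635]), np.float64(0.0019364283442977043))
collar [0.49936398 0.21477623 0.08      ] tri (array([0.5000316 , 0.21204882, 0.07763343]), np.float64(0.002480758555028033))
collar [0.49980263 0.21320425 0.08      ] tri (array([0.49965415, 0.21173343, 0.07877882]), np.float64(0.002182647623741879))
[180.82564563 242.3698414 ] [197.34844045 252.09972011] [189.1001193  247.16564124] [175.89100176 177.17453868]
(176.1666717529297, 177.8333282470703) 5.892663478851318
```

Tube end and collar agree within about 2 mm; shift (-0.5, +1.5 mm) and go into the mouth gently.

```bash
python3 -m pendant '[-0.0005,-0.0015,0.006,0,0,0,-0.0005,-0.0015,0.012,0,0,0,-0.0005,-0.0015,0.017,0,0,0,-0.0005,-0.0015,0.021,0,0,0,-0.0005,-0.0015,0.024,0,0,0,-0.0005,-0.0015,0.024,0,0,0,-0.0005,-0.0015,0.024,0,0,0]'
python3 -m pendant '[0,0,0.002,0,0,0,0,0,0.004,0,0,0,0,0,0.004,0,0,0,0,0,0.004,0,0,0]'
python3 -c "
from cell import observe as o;s=o();print(s['moment'],s['tool_pos'])"
```

```text
clock: 6.62
tool_pos: [0.4988, 0.2137, 0.1384]
ee_rot: [0.0, 1.0, -0.0, -0.0]
contact_force: [0.6, 0.3, -0.5]
finger_gap: 0.0167
gripper_force: 55.1
clock: 6.95
tool_pos: [0.4989, 0.2136, 0.1345]
ee_rot: [0.0, 1.0, -0.0, -0.0]
contact_force: [-0.5, -0.3, 0.6]
finger_gap: 0.0169
gripper_force: 55.1
[ 0.02432313  0.00495594 -0.02058615] [0.49886577 0.21362894 0.13448171]
```

```bash
python3 -m pendant '[0,0,0.002,0,0,0,0,0,0.003,0,0,0,0,0,0.003,0,0,0,0,0,0.003,0,0,0]'
python3 -m pendant '[0,0,0.0015,0,0,0,0,0,0.003,0,0,0,0,0,0.0045,0,0,0,0,0,0.006,0,0,0,0,0,0.006,0,0,0,0,0,0.006,0,0,0]'
python3 -c "
from cell import observe as o;s=o();print(s['moment'],s['tool_pos'])"
```

```text
clock: 7.28
tool_pos: [0.4988, 0.2136, 0.1314]
ee_rot: [0.0, 1.0, -0.0, -0.0]
contact_force: [0.6, -0.1, -1.4]
finger_gap: 0.0166
gripper_force: 55.1
clock: 7.78
tool_pos: [0.4993, 0.2139, 0.1261]
ee_rot: [-0.0, 1.0, -0.0, 0.001]
contact_force: [-0.5, -0.3, 4.8]
finger_gap: 0.0166
gripper_force: 55.1
[-0.09138572  0.12363211 -0.03546032] [0.49932064 0.21385059 0.12612199]
```

Seal felt at the expected depth, with almost no sideways force. On to just above the highest possible stop.

```bash
python3 -m pendant '[0,0,0.001,0,0,0,0,0,0.002,0,0,0,0,0,0.003,0,0,0,0,0,0.004,0,0,0,0,0,0.005,0,0,0,0,0,0.006,0,0,0]'
python3 -m pendant '[0,0,0.0003,0,0,0,0,0,0.0006,0,0,0,0,0,0.001,0,0,0]'
python3 -m pendant '[0,0,0.0003,0,0,0,0,0,0.0006,0,0,0,0,0,0.001,0,0,0]'
```

```text
clock: 8.28
tool_pos: [0.4994, 0.2139, 0.1203]
ee_rot: [-0.0, 1.0, -0.0, 0.001]
contact_force: [-1.7, -0.9, 7.2]
finger_gap: 0.0175
gripper_force: 55.0
clock: 8.53
tool_pos: [0.4994, 0.2139, 0.1193]
ee_rot: [-0.0, 1.0, -0.0, 0.001]
contact_force: [-1.0, -0.9, 6.5]
finger_gap: 0.0167
gripper_force: 55.0
clock: 8.78
tool_pos: [0.4994, 0.2139, 0.1183]
ee_rot: [-0.0, 1.0, -0.0, 0.001]
contact_force: [-1.5, -0.2, 7.8]
finger_gap: 0.0169
gripper_force: 55.0
```

```bash
cat > ok.py <<'E'
from cell import observe
import sys
o=observe();f=o["contact_force"];print("z %.4f F %.1f %.1f %.1f"%(o["tool_pos"][2],*f));sys.exit(f[2]>10.5)
E
python3 -m pendant '[-0.0003,0,0.0003,0,0,0,-0.0003,0,0.0006,0,0,0,-0.0003,0,0.0009,0,0,0]' >/dev/null; python3 ok.py &&
python3 -m pendant '[0,0,0.0003,0,0,0,0,0,0.0006,0,0,0,0,0,0.0009,0,0,0]' >/dev/null; python3 ok.py &&
python3 -m pendant '[0,0,0.0003,0,0,0,0,0,0.0006,0,0,0,0,0,0.0009,0,0,0]' >/dev/null; python3 ok.py &&
python3 -m pendant '[0,0,0.0003,0,0,0,0,0,0.0006,0,0,0,0,0,0.0009,0,0,0]' >/dev/null; python3 ok.py
```

```text
z 0.1174 F -0.5 -0.6 6.8
z 0.1174 F -0.5 -0.6 6.8
z 0.1174 F -0.5 -0.6 6.8
z 0.1174 F -0.5 -0.6 6.8False
False
False
False
```

```bash
sed -i 's/sys.exit(f\[2\]>10.5)/sys.exit(int(f[2]>10.5))/' ok.py
python3 ok.py &&
python3 -m pendant '[0,0,0.0003,0,0,0,0,0,0.0006,0,0,0,0,0,0.0009,0,0,0]' >/dev/null && python3 ok.py &&
python3 -m pendant '[0,0,0.0003,0,0,0,0,0,0.0006,0,0,0,0,0,0.0009,0,0,0]' >/dev/null && python3 ok.py &&
python3 -m pendant '[0,0,0.0003,0,0,0,0,0,0.0006,0,0,0,0,0,0.0009,0,0,0]' >/dev/null && python3 ok.py &&
python3 -m pendant '[0,0,0.0003,0,0,0,0,0,0.0006,0,0,0,0,0,0.0009,0,0,0]' >/dev/null && python3 ok.py
```

```text
z 0.1174 F -0.5 -0.6 6.8
z 0.1166 F -0.3 -0.9 8.7
z 0.1161 F -1.0 -2.3 13.0
```

Force is rising at the stop. Easing the sideways load slightly and pressing in small steps.

```bash
python3 -m pendant '[-0.0001,0.0003,0,0,0,0,-0.0001,0.0003,0.0002,0,0,0,-0.0001,0.0003,0.0002,0,0,0]' >/dev/null; python3 ok.py; python3 -m pendant '[0,0,0.0002,0,0,0,0,0,0.0002,0,0,0]'>/dev/null; python3 ok.py
```

```text
z 0.1161 F -1.0 -1.6 11.8
z 0.1160 F -1.7 -1.2 13.8
```

```bash
python3 -m pendant '[-0.0001,0.0001,0.0002,0,0,0,-0.0001,0.0001,0.0003,0,0,0,-0.0001,0.0001,0.0003,0,0,0]' >/dev/null; python3 ok.py; python3 -m pendant '[-0.0001,0.0001,0.0001,0,0,0,-0.0001,0.0001,0.0001,0,0,0]'>/dev/null; python3 ok.py
```

```text
z 0.1159 F -0.6 -0.6 14.0
z 0.1159 F -1.8 0.2 14.3
```

```bash
python3 -m pendant '[0,0,0.0002,0,0,0,0,0,0.0004,0,0,0,0,0,0.0004,0,0,0]' >/dev/null; python3 ok.py; python3 -m pendant '[0,0,0.0001,0,0,0,0,0,0.0001,0,0,0]'>/dev/null; python3 ok.py
```

```text
z 0.1157 F -0.8 -1.3 15.7
z 0.1157 F -1.3 -1.3 16.0
```

```bash
python3 -m pendant '[0,0,0.0002,0,0,0,0,0,0.0004,0,0,0,0,0,0.0005,0,0,0,0,0,0.0005,0,0,0]' >/dev/null; python3 ok.py; python3 -m pendant '[0,0,0,0,0,0,0,0,0,0,0,0,0,0,0,0,0,0,0,0,0,0,0,0]'>/dev/null; python3 ok.py; python3 -m pendant '[0,0,0,0,0,0,0,0,0,0,0,0,0,0,0,0,0,0,0,0,0,0,0,0]'>/dev/null; python3 ok.py
```

```text
z 0.1154 F -1.2 -1.4 19.2
z 0.1154 F -1.1 -1.3 17.9
z 0.1154 F -0.3 -1.1 18.3
```

Pressed home at about 18 N for over half a second. Letting go and retreating upward.

```bash
python3 -m pendant '[0,0,0,0,0,0,0,0,0,0,0,0,0,0,0,0,0,0,0,0,0,0,0,0,0,0,0,0,0,0,0,0,0,0,0,0,0,0,0,0,0,0,0,0,0,0,0,0,0,0,0,0,0,0,0,0,0,0,0,0]' 0.06
python3 -m pendant '[0,0,-0.01,0,0,0,0,0,-0.03,0,0,0,0,0,-0.06,0,0,0,0,0,-0.10,0,0,0,0,0,-0.13,0,0,0,0,0,-0.14,0,0,0,0,0,-0.14,0,0,0,0,0,-0.14,0,0,0]'
python3 -m pendant '[0,0.04,0,0,0,0,0,0.08,0,0,0,0,0,0.12,0,0,0,0,0,0.16,0,0,0,0,0,0.16,0,0,0,0,0,0.16,0,0,0,0]'
python3 - <<'E'
from h import *
from cell import camera
c=camera("scene"); np.savez("scene5.npz",**c);T=camera("top");cv2.imwrite("pics/top5.png",T["pixels"][:,:,::-1])
cv2.imwrite("pics/crop5.png",cv2.resize(c["pixels"][185:285,165:298,::-1],(798,600),interpolation=cv2.INTER_CUBIC))
a=load("scene0")["pixels"].astype(int)[212:248,222:290]; print(np.abs(a-c["pixels"][212:248,222:290]).max(-1).mean())
k=blobs(c,(5,150,100),(22,255,255),(175,180,205,245))[0];print(k)
for z in(.0545+.0625,.0545+.11):print(proj(c,np.array([.499,.2135,z])))
E
```

```text
clock: 12.62
tool_pos: [0.4983, 0.2132, 0.113]
ee_rot: [0.0, 1.0, -0.0, -0.0]
contact_force: [0.4, 0.4, 0.4]
finger_gap: 0.0597
gripper_force: 0.0
clock: 13.28
tool_pos: [0.4983, 0.2132, 0.2533]
ee_rot: [0.0, 1.0, -0.0, 0.0]
contact_force: [-0.5, 0.2, -0.6]
finger_gap: 0.06
gripper_force: 0.0
clock: 13.78
tool_pos: [0.4976, 0.0501, 0.2514]
ee_rot: [0.0, 1.0, -0.003, -0.001]
contact_force: [0.4, 0.7, -0.3]
finger_gap: 0.0601
gripper_force: 0.0
10.437091503267974
[([183, 224, 10, 21, 160], [187.4, 233.9])]
[187.49595757 231.77211222]
[185.8014273  209.94394671]
```

View pics/crop5.png

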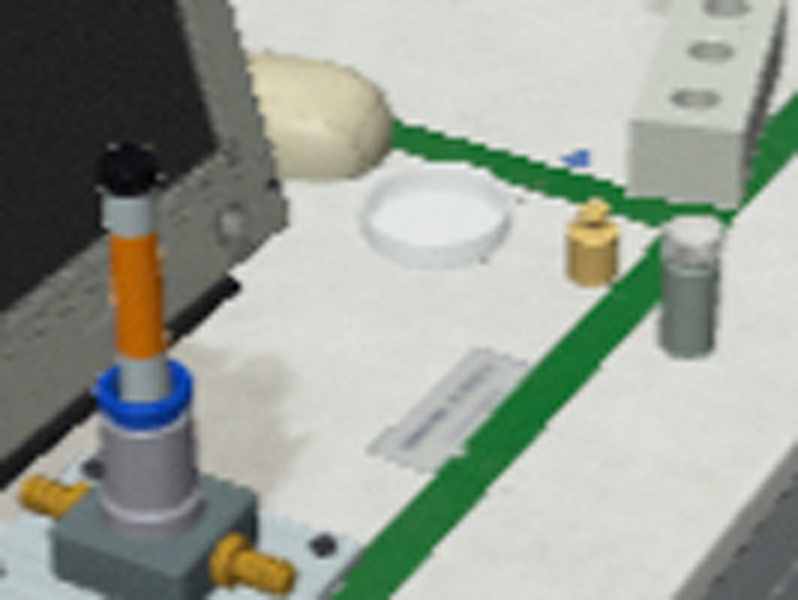

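The tube stands home in the collar, with the orange band's lower edge at scene row 244, consistent with about 26 mm depth. The dish (237,221), weight (264,227) and vial (280,233) are where they started, and the gripper is clear. Handing in.

```bash
python3 -c "
from cell import close_job;print(close_job())"
```

```text
the job is handed in; nothing more can be done
None
```

The filter tube is in the collet on its stop, about 26 mm deep; it was held there at about 18 N for over half a second (peak reading 19.2 N) and released, the vial, dish and weight look unmoved, and the job is handed in (no verdict came back).

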